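Close the mortar grinder: tip its lid shut and stand up the swing bolt

ROBOT

A 6-joint arm with a two-finger parallel gripper is mounted at the origin on the work surface. World frame = base frame: x ahead of the robot, y to its left, z up, the work surface at z = 0. Lengths are in m, angles in degrees, forces in N, time in s.
With the tool pointing down it reaches from about 0.35 to 0.875 m from the base axis. Payload 15.5 kg.
Tool frame: the origin (TCP) lies midway between the tips of the shut fingers; the grasp point (between the pads) lies env.grasp_offset behind it (env.grasp_offset is the distance from the TCP to the grasp point, in m); z points along the fingers, y is the line along which they close (so a half turn about z gives the same grasp; the last joint's range is limited). The gripper opens to 85 mm and grips with 20 to 120 N. Pads are 22 mm wide; open, the fingers measure 114 mm over their backs; the gripper's body (76 mm by 85 mm) begins 54 mm behind the grasp point. The pads swing forward as they close: fully open they stand 13 mm farther back than shut.
Start: joints at [-82.305, 28.281, 77.091, -0, 74.628, -5.472], TCP at [0.142, -0.609, 0.204] pointing down, gripper open.
Joint ranges: [-166.48, 166.48], [-47.26, 123.95], [12.59, 153.08], [-70.14, 250.14], [6.76, 159.57], [-176.63, 176.63]. Speed limits (degrees/s): [108.29, 108.29, 147.25, 172.46, 172.46, 172.46].

INTERFACE

Orientations are given as a 3x3 rotation matrix whose columns are the frame's x, y, z axes.
In Python, from workcell import monitor, cams, workorder, spotter, env gives the robot as it stands.
- The arm moves only by the tool play_rows, never from a script. Its argument "plan" is text: rows parted by semicolons, each of 7 numbers parted by spaces: the shift along the world's x, y, z as a fraction of full scale, then the turn, a rotation vector about the world's x, y, z as a fraction of full scale, then the opening, from 0 (shut) to 1 (fully open). A call has 1 to 20 rows; each row shifts and turns the commanded pose from where the row before left it; what a row does not reach is not made up. Full scale, the value 1, is 4 cm for a shift and 8 degrees for a turn. A row lasts 1/10 s, in which the tool goes at most 50 mm and 8.59 degrees, less where a joint would pass 70% of its speed; a pose out of reach is approached as far as the arm can. A call with a number of a shift or a turn outside -1 to 1 is refused whole. A call with a gripper value outside its range is refused whole. The fingers move at their own pace and stop on an object; "squeeze" is the grip in N (left out, the last holds). Time passes only in rows, so rows that do not move let the fingers close. It gives the time, the measured TCP pose, the force, the opening and the grip force at its end, in the units of the state.
- monitor.read_state(): the state, without advancing time (a new reading comes with each control period).
- cams.capture(name): name is "scene" or "top" or "wrist"; returns a dict with "pixels" (400x640x3 uint8, red, green, blue), "range_z" (400x640 float32, m along the optical axis (not along the pixel's ray), 0 where there is no reading), "intrinsics" (3x3 intrinsics, pixels), "extrinsics" (4x4, takes a point from camera to world coordinates); the wrist camera has in their place "hand_eye" (4x4, takes a point from camera to tool coordinates, whose origin is the TCP and whose axes are the flange's). Camera axes: x right, y up, looking along -z (the intrinsics and any distortion apply to the point x, -y, -z); pixel columns grow to the right and rows downward; lengths in m; the calibration is good to about 2 mm. A picture is of the moment at which its call begins: read the wrist's pose just before it.
- workorder.close_job(): hands the job in; it is judged then, once.
Trained networks look in the newest picture that a camera, given by its name, has taken for a name from the list of things; names that differ only in an ending like _2 or _b are one class to them, and where a whole thing is asked for, a point or a joint stands for the part that bears it (a point fixed in the world has none). Each returns a list of dicts, best first, with "conf" (0 to 1); they miss things now and then, are a little off and sometimes report something else, mostly with a low value. They report only what shows in the picture. A call takes as long as a camera call.
- spotter.silhouettes(target, camera): "mask" (400x640 bool, what is visible of it) and "xy" ([column, row] in pixels, amid what is visible of it).
- spotter.mark_of(target, camera): "xy" ([column, row] in pixels: a listed point, or the origin of a listed thing).
The state is a dict: "clock": time; "joint_pos": joint angles; "qvel": joint speeds; "joint_torque": joint torques, N m; "tcp_pos": TCP position; "tool_rot": TCP orientation; "ft_force": force on the tool from outside, world axes, zero at the start; "moment": the same for the moment, N m; "gripper_width": finger opening in m; "finger_force": force on a finger pad.
Only numpy, scipy, OpenCV 4.12 (cv2) and the standard library are available. Lean on these libraries where they do the work, as an engineer would, in place of code of your own. Each camera call takes 0.05 s, during which the arm holds its last target. There are 200 camera calls.

TASK

Close the mortar grinder: push its open lid over and down until it is fully shut on the bowl, without letting it slam, and only then push the leaning swing bolt fully upright into the lid's fork, ready for its knob to be screwed down. Only push, with the tips or outsides of the fingers: never grip or straddle the lid or the bolt, and leave the other things on the grinder and the bench where they are.

Things in the scene. Friction and masses are not known exactly. Their poses are not given: they have to be found in the camera images.
- grinder: Mortar grinder, fixed, in a lowered bay of the bench. Grey flat deck 340 (x) by 360 (y) mm, 40 above the bench; in its middle a dark round bowl 160 across, cream lining rising to 87 above the deck. Origin: deck top, on the bowl's axis. y points to the lid's hinge, -y to the swing bolt, z up, -x (control side) roughly to the robot. Lid and bolt swing in its plane x = 0.
- lid (a joint): Lid angle (rad): 0 = shut, level on the bowl; grows as it opens; 1.57 = on edge above the hinge; starts at 1.6 to 1.85, leaning back away from the bowl; stop at 1.95. Stiff hinge: the lid (about 0.8 kg) stays at any angle and needs about 1 N m to turn when on edge, less near shut.
- lid_hinge (a point): Midpoint of the lid's hinge axis, on the grinder: 98 mm along its y, 90 above its deck. The axis runs along the grinder's x. The lid's disc is 170 mm across and 20 thick, its centre 98 from this axis; shut, its underside is level with the axis and its top face 20 above it.
- lid_top (a point): Centre of the lid's outer (upper when shut) face, on the disc; moves with the lid. z = that face's outward normal, y = to the hinge. A flat steel cap 48 mm across, 6 high, sits here. At -y the disc carries a fork: two prongs as thick as the disc, 41 wide over both, reaching 120 from here (218 from the hinge), 13 gap between for the bolt. The pestle hangs on the inner face.
- bolt (a joint): Swing bolt's angle from upright (rad): 0 = upright, home in the shut lid's fork (end stop); grows as it leans outwards, away from the bowl; starts at 0.65 to 1.1. Steel rod 10 mm thick with a black round knob at its end. Stiff pivot: it stays where it is left and needs about 0.13 N m to turn.
- bolt_pivot (a point): Midpoint of the bolt's pivot axis, on the grinder: 108 mm along its -y, 35 above its deck. The axis runs along the grinder's x.
- bolt_knob (a point): Centre of the knob's black head, a disc 40 mm across and 14 thick square to the rod, 99 from the pivot; moves with the bolt. z points outwards along the rod. A black collar 20 wide reaches 19 back along the rod from here.
- sample_jar: Bystander, loose: capped clear jar, 48 wide, 62 tall (mm); origin at the centre of its underside. Not to be disturbed.
- dish: Bystander, loose: white porcelain bowl, 72 across, 28 tall (mm); origin at the centre of its underside. Not to be disturbed.
- spare_pestle: Bystander, loose: wooden spare pestle standing on its thick end, 52 wide, 66 tall (mm); origin at the centre of its underside. Not to be disturbed.
- brush_cup: Bystander, loose: red cup with three paint brushes in it, 72 across, 145 tall (mm); origin at the centre of its underside. Not to be disturbed.
- small_sieve: Bystander, loose: small round steel sieve lying flat, 100 across, 32 tall (mm); origin at the centre of its underside. Not to be disturbed.
- sample_tin: Bystander, loose: closed aluminium tin, 74 across, 85 tall (mm); origin at the centre of its underside. Not to be disturbed.
- brush: Bystander, loose: hand brush lying flat on the deck's far edge, 160 long, 42 wide, 20 thick, handle along its -x, origin under its middle (mm); origin as said. Not to be disturbed.

How it is judged:
By the outcome, as a careful person would: the job done as asked, in the order asked, and still so for the second after the job is handed in, with the robot touching nothing.
It also fails if it takes over 54 s, if anything falls off the work surface, if the arm or the gripper's body presses on something with over 40 N, if the wrist force passes 120 N, or if a joint passes its speed limit or range.

## Working session

There is one attempt and no reset: what is moved stays moved. The work goes in short steps, Python scripts to look and compute and a tool call to move; the robot and the scene stay as the last step left them, time stands still between calls to the robot, and variables do not carry over. Pictures are saved under pics/ and viewed, at most 10 in all, crops included, and the job is handed in when it is done.

Besides the shell and the picture viewer there is one more tool, called after "Call:" as name(argument=value, ...), one argument or row to a line, values as JSON. play_rows: Moves the arm, as the interface text tells. Its arguments: {"type":"object","properties":{"plan":{"type":"string"},"squeeze":{"type":"number"}},"required":["plan"]}

```bash
mkdir -p pics; cat > h.py <<'E'
import numpy as np, cv2
from workcell import monitor, cams, workorder, spotter, env
def cap(n):
    s=monitor.read_state(); c=cams.capture(n)
    if 'extrinsics' in c: T=np.array(c['extrinsics'])
    else:
        W=np.eye(4); W[:3,:3]=s['tool_rot']; W[:3,3]=s['tcp_pos']; T=W@np.array(c['hand_eye'])
    return c,T
def cloud(c,T):
    K=np.array(c['intrinsics']); z=c['range_z']; v,u=np.mgrid[:z.shape[0],:z.shape[1]]
    P=np.stack([(u-K[0,2])/K[0,0]*z,-(v-K[1,2])/K[1,1]*z,-z],-1)
    P=P@T[:3,:3].T+T[:3,3]; P[z<=0]=np.nan
    return P
def save(c,n): cv2.imwrite(f'pics/{n}.png',c['pixels'][:,:,::-1])
E
cat > a.py <<'E'
from h import *
np.set_printoptions(precision=3,suppress=True)
print(env.grasp_offset)
for n in ['scene','top']:
    c,T=cap(n); save(c,n+'0'); P=cloud(c,T); np.save(n+'P.npy',P); print(n,T[:3,3],-T[:3,2])
    for t in ['lid_hinge','lid_top','bolt_pivot','bolt_knob','grinder','sample_jar','dish','spare_pestle','brush_cup','small_sieve','sample_tin','brush']:
        r=spotter.mark_of(t,n)[:2]
        for q in r:
            u,v=np.round(q['xy']).astype(int); u=min(max(u,0),639);v=min(max(v,0),399)
            print(t,round(q['conf'],2),u,v,P[v,u])
    for t in ['bolt','lid']:
        for q in spotter.silhouettes(t,n)[:1]:
            m=q['mask']; X=P[m]; X=X[~np.isnan(X[:,0])]; print(t,q['conf'],m.sum(),X.mean(0),X.min(0),X.max(0)); np.save(f'{n}_{t}.npy',m)
E
python3 a.py
```

```text
0.0187
scene [ 1.116 -0.364  0.969] [-0.509  0.35  -0.786]
lid_hinge 0.78 315 182 [0.525 0.027 0.136]
lid_top 0.91 322 156 [0.536 0.041 0.243]
bolt_pivot 0.63 264 237 [ 0.577 -0.172  0.084]
bolt_knob 0.61 244 242 [ 0.605 -0.235  0.154]
bolt_knob 0.3 232 221 [ 0.479 -0.221  0.08 ]
grinder 0.79 293 218 [ 0.546 -0.063  0.053]
sample_jar 0.74 234 219 [ 0.485 -0.215  0.093]
dish 0.81 293 172 [0.387 0.033 0.046]
spare_pestle 0.6 354 220 [0.659 0.072 0.072]
brush_cup 0.73 412 170 [0.58  0.375 0.029]
brush_cup 0.35 183 274 [ 0.529 -0.397  0.032]
small_sieve 0.94 183 275 [ 0.531 -0.398  0.031]
small_sieve 0.29 263 239 [ 0.582 -0.178  0.087]
sample_tin 0.82 391 146 [0.466 0.378 0.044]
brush 0.96 306 269 [ 0.709 -0.122  0.06 ]
bolt 0.71 294 [ 0.593 -0.227  0.133] [ 0.544 -0.258  0.039] [ 0.615 -0.164  0.161]
lid 0.68 2569 [0.528 0.038 0.25 ] [ 0.173 -0.03  -0.029] [0.6   0.314 0.349]
top [ 0.48  -0.003  1.69 ] [ 0.075  0.01  -0.997]
lid_hinge 0.79 319 221 [0.521 0.029 0.228]
lid_top 0.89 312 225 [0.507 0.047 0.316]
bolt_pivot 0.66 378 205 [ 0.574 -0.164  0.088]
bolt_pivot 0.41 302 187 [0.638 0.086 0.098]
bolt_knob 0.7 404 199 [ 0.588 -0.242  0.149]
grinder 0.75 347 213 [ 0.551 -0.062  0.055]
sample_jar 0.47 391 241 [ 0.454 -0.203  0.096]
dish 0.6 319 263 [0.384 0.036 0.041]
spare_pestle 0.6 301 186 [0.641 0.089 0.108]
spare_pestle 0.58 319 263 [0.384 0.036 0.041]
brush_cup 0.88 214 213 [0.558 0.377 0.105]
small_sieve 0.98 445 220 [ 0.521 -0.399  0.025]
sample_tin 0.65 208 247 [0.446 0.401 0.087]
brush 0.57 360 168 [ 0.703 -0.11   0.059]
brush 0.21 324 261 [0.391 0.019 0.048]
bolt 0.73 188 [ 0.587 -0.218  0.13 ] [ 0.567 -0.254  0.075] [ 0.614 -0.158  0.164]
lid 0.71 1124 [0.517 0.034 0.254] [ 0.428 -0.031  0.032] [0.613 0.085 0.352]
```

```bash
python3 - <<'E'
import cv2,numpy as np
a=cv2.imread('pics/scene0.png')[90:330,140:460]; b=cv2.imread('pics/top0.png')[130:310,180:480]
cv2.imwrite('pics/s1.png',cv2.resize(a,(800,600)))
E
cat > fit.py <<'E'
import numpy as np
np.set_printoptions(precision=4,suppress=True)
from scipy.optimize import least_squares
# yaw from lid face plane (scene camera sees inner or outer face) & line
for n in ['scene','top']:
    P=np.load(n+'P.npy')
    # deck points
    R=P.reshape(-1,3); R=R[~np.isnan(R[:,0])]
    d=R[(abs(R[:,2]-0.04)<.006)&(np.hypot(R[:,0]-.55,R[:,1]+.06)<.27)]
    print(n,'deck',len(d),np.median(d[:,2]))
    import cv2
    rect=cv2.minAreaRect(d[:,:2].astype(np.float32)*1000); print(rect)
    # bowl rim
    for t in ['lid','bolt']:
        m=np.load(f'{n}_{t}.npy'); X=P[m]; X=X[~np.isnan(X[:,0])]
        X=X[(abs(X[:,0]-.55)<.15)&(X[:,2]>.06)]
        med=np.median(X,0); X=X[np.linalg.norm(X-med,axis=1)<.13]
        u,s,vt=np.linalg.svd(X-X.mean(0),full_matrices=False); print(t,len(X),X.mean(0),vt,s/len(X)**.5)
E
python3 fit.py
```

```text
scene deck 6472 0.03957242522365256
((547.3029174804688, -64.673095703125), (340.2793273925781, 360.6893005371094), 14.951275825500488)
lid 2525 [0.5324 0.0351 0.253 ] [[ 0.2251 -0.1719 -0.9591]
 [-0.9133 -0.3802 -0.1462]
 [ 0.3395 -0.9088  0.2426]] [0.0467 0.0381 0.019 ]
bolt 292 [ 0.593  -0.2268  0.1333] [[ 0.2168 -0.7253  0.6534]
 [ 0.6265  0.6167  0.4767]
 [-0.7487  0.306   0.5881]] [0.034  0.0095 0.0094]
top deck 5478 0.039806582350345954
((545.6976928710938, -61.811676025390625), (339.0924987792969, 359.30157470703125), 14.88901424407959)
lid 1057 [0.5175 0.035  0.2651] [[-0.0165  0.3756  0.9266]
 [-0.9634 -0.254   0.0858]
 [-0.2676  0.8913 -0.366 ]] [0.0446 0.0385 0.0189]
bolt 188 [ 0.5872 -0.2176  0.1305] [[-0.1854  0.7035 -0.6861]
 [-0.5656  0.4946  0.6599]
 [-0.8036 -0.5104 -0.3062]] [0.0366 0.0089 0.0087]
```

View pics/s1.png

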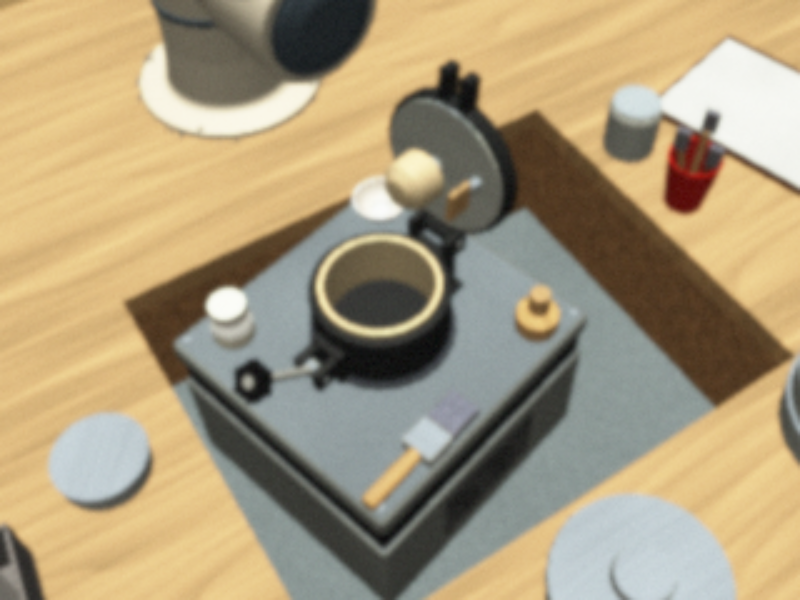

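View pics/top0.png

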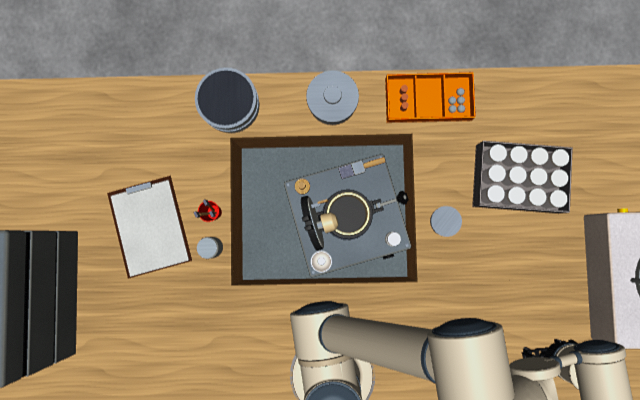

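The scene shows the lid leaning back with the pestle facing the bowl. The bolt leans out toward the lower left, at about (404,199) in the top view, and the jar stands on the robot side. The deck fit gives an origin near (0.546, -0.063, 0.04) and a yaw of about 15°.

```bash
cat > g.py <<'E'
import numpy as np
o=np.array([.5465,-.0632,.04]); a=np.radians(14.92)
R=np.array([[np.cos(a),-np.sin(a),0],[np.sin(a),np.cos(a),0],[0,0,1]])
def tog(X): return (X-o)@R
def tow(X): return np.asarray(X)@R.T+o
E
python3 - <<'E'
from g import *; from h import *
np.set_printoptions(precision=4,suppress=True)
print({k:np.round(v,3) for k,v in monitor.read_state().items()})
rng=np.random.default_rng(0)
for n in ['scene','top']:
    P=tog(np.load(n+'P.npy')).reshape(-1,3); P=P[~np.isnan(P[:,0])]
    L=P[(abs(P[:,0])<.09)&(P[:,1]>.03)&(P[:,1]<.2)&(P[:,2]>.11)&(P[:,2]<.33)]
    best=None
    for i in range(800):
        t=rng.choice(len(L),3,replace=False); nn=np.cross(L[t[1]]-L[t[0]],L[t[2]]-L[t[0]]); nn/=np.linalg.norm(nn)+1e-12
        if abs(nn[1])<.8: continue
        m=abs((L-L[t[0]])@nn)<.003
        if best is None or m.sum()>best.sum(): best=m
    Q=L[best]; c=Q.mean(0); nn=np.linalg.svd(Q-c,full_matrices=False)[2][2]; nn*=np.sign(nn[1])
    th=np.arctan2(nn[1],nn[2]); print(n,len(L),len(Q),c,nn,'theta',th,'offset of hinge',(np.array([0,.098,.09])-c)@nn, 'xmid',(Q[:,0].min()+Q[:,0].max())/2,Q[:,0].min(),Q[:,0].max())
    r=P[(np.hypot(P[:,0],P[:,1])<.1)&(P[:,2]>.08)&(P[:,2]<.093)&(P[:,1]<.03)]; A=np.c_[2*r[:,:2],np.ones(len(r))]; s=np.linalg.lstsq(A,(r[:,:2]**2).sum(1),rcond=None)[0]; print('bowl',s[:2],np.median(r[:,2]))
    K=P[(abs(P[:,0])<.03)&(P[:,1]<-.135)&(P[:,1]>-.24)&(P[:,2]>.05)&(P[:,2]<.15)]
    print('knob',len(K),K.mean(0),K.min(0),K.max(0)); 
E
```

```text
{'clock': np.float64(1.5), 'joint_pos': array([-82.305,  28.282,  77.092,   0.001,  74.629,  -5.471]), 'qvel': array([-0.065, -0.083, -0.075, -0.056,  0.051,  0.005]), 'joint_torque': array([ -0.   , -88.202, -38.426,   0.   ,   0.001,   0.   ]), 'tcp_pos': array([ 0.142, -0.609,  0.204]), 'tool_rot': array([[ 0.974,  0.228,  0.   ],
       [ 0.228, -0.974,  0.   ],
       [ 0.   , -0.   , -1.   ]]), 'ft_force': array([-0.782,  0.383, -0.296]), 'moment': array([-0.01 ,  0.042, -0.006]), 'finger_force': np.float64(0.0), 'gripper_width': np.float64(0.086)}
scene 2493 1442 [0.0079 0.1062 0.2119] [-0.0085  0.9943 -0.1062] theta 1.6771841386710928 offset of hinge 0.004867809482459241 xmid 0.0011413371957461615 -0.08145056727665162 0.08373324166814394
bowl [ 0.0008 -0.0046] 0.08397554403301441
knob 248 [ 0.0031 -0.1798  0.1017] [-0.0202 -0.2005  0.0602] [ 0.0223 -0.1367  0.1214]
top 1043 341 [-0.0012  0.1102  0.2212] [-0.0078  0.9922 -0.1244] theta 1.695517370048726 offset of hinge 0.004161987555312261 xmid 0.0014022915561100677 -0.0784525773565073 0.08125716046872744
bowl [-0.0004  0.0002] 0.08463558722444856
knob 150 [-0.0003 -0.1724  0.1017] [-0.0222 -0.1989  0.0607] [ 0.0214 -0.1354  0.1241]
```

```bash
cat > tab.py <<'E'
from g import *
np.set_printoptions(precision=4,suppress=True)
def tcp(th,be,r=.15,gap=0.):
    rad=np.array([0,-np.cos(th),np.sin(th)]); n=np.array([0,np.sin(th),np.cos(th)])
    p=np.array([0,np.cos(be),-np.sin(be)])
    return tow(np.array([0,.098,.09])+r*rad+(.02+.0145*abs(p@n)+gap)*n)
if __name__=='__main__':
    print('x_g',R[:,0],'y_g',R[:,1])
    d=np.radians
    print('pre60',tcp(1.685,d(56),gap=.06),'pre15',tcp(1.685,d(56),gap=.015))
    q=None
    for k in range(0,41,4):
        t=1.685*(1-k/40); b=d(16+40*t/1.685); w=tcp(t,b); print(k,round(t,3),round(np.degrees(b),1),w,'' if q is None else (w-q)/4/.04); q=w
E
python3 tab.py
```

```text
x_g [0.9663 0.2575 0.    ] y_g [-0.2575  0.9663  0.    ]
pre60 [0.494  0.1339 0.2688] pre15 [0.5055 0.0907 0.274 ]
0 1.685 56.0 [0.5093 0.0763 0.2757] 
4 1.517 52.0 [0.5161 0.0509 0.2813] [ 0.0422 -0.1583  0.0353]
8 1.348 48.0 [0.523  0.025  0.2823] [ 0.0432 -0.1621  0.006 ]
12 1.179 44.0 [ 0.5299 -0.0007  0.2785] [ 0.0428 -0.1608 -0.0236]
16 1.011 40.0 [ 0.5364 -0.0254  0.2701] [ 0.0411 -0.1544 -0.0525]
20 0.843 36.0 [ 0.5425 -0.0483  0.2573] [ 0.0381 -0.1431 -0.0799]
24 0.674 32.0 [ 0.548  -0.0687  0.2405] [ 0.0339 -0.1272 -0.1048]
28 0.506 28.0 [ 0.5525 -0.0858  0.2203] [ 0.0286 -0.1073 -0.1263]
32 0.337 24.0 [ 0.5559 -0.0985  0.1996] [ 0.0211 -0.0792 -0.1297]
36 0.168 20.0 [ 0.5584 -0.1077  0.1774] [ 0.0153 -0.0575 -0.1385]
40 0.0 16.0 [ 0.5599 -0.1134  0.154 ] [ 0.0095 -0.0357 -0.1465]
```

Call:
play_rows(
  plan="0 0 1 0 0 0.22 0;0 0 1 0 0 0 0;0 0 1 0 0 0 0;0 0 1 0 0 0 0;0.3 0.3 1 0 0 0 0;0.5 0.7 0.8 0 0 0 0;0.6 0.8 0.4 0 0 0 0;0.6 0.8 0.3 0 0 0 0;0.6 0.8 0 0 0 0 0;0.6 0.8 0 0 0 0 0;0.6 0.8 0 0 0 0 0;0.6 0.8 0 0 0 0 0;0.6 0.8 0 0 0 0 0;0.6 0.8 0 0 0 0 0;0.6 0.8 0 0 0 0 0;0.6 0.8 0 0 0 0 0;0 0 0 0 0 0 0",
)

```text
clock: 3.2
tcp_pos: [0.4163, -0.2453, 0.4637]
tool_rot: [[0.965, 0.262, 0.001], [0.262, -0.965, 0.001], [0.001, -0.0, -1.0]]
ft_force: [-0.2, 0.3, -0.2]
gripper_width: 0.0001
finger_force: 0.0
```

Call:
play_rows(
  plan="0.14 0.9 0 0 0 0 0;0.14 0.95 0 0 0 0 0;0.14 0.95 0 0 0 0 0;0.14 0.95 0 0 0 0 0;0.14 0.95 0 0 0 0 0;0.14 0.95 0 0 0 0 0;0.14 0.95 0 0 0 0 0;0.14 0.95 0 0 0 0 0;0.14 0.95 0 0 0 0 0;0.14 0.95 0 0 0 0 0;0.14 0.9 0 0 0 0 0;0 0.7 0 0 0 0 0;0 0 -0.3 -0.966 -0.258 0 0;0 0 -0.6 -0.966 -0.258 0 0;0 0 -0.8 -0.966 -0.258 0 0;0 0 -0.8 -0.966 -0.258 0 0;0 0 -0.8 -0.966 -0.258 0 0;0 0 -0.8 -0.966 -0.258 0 0;0 0 -0.7 -0.966 -0.258 0 0;0 0 0 0 0 0 0",
)

```text
clock: 5.2
tcp_pos: [0.4742, 0.1933, 0.2648]
tool_rot: [[0.965, 0.154, 0.21], [0.26, -0.53, -0.807], [-0.013, 0.834, -0.551]]
ft_force: [-0.4, -0.8, 0.7]
gripper_width: 0.0
finger_force: 0.0
```

Call:
play_rows(
  plan="0.2 -0.64 0.06 0 0 0 0;0.2 -0.64 0.06 0 0 0 0;0.2 -0.64 0.06 0 0 0 0;0.16 -0.5 0.04 0 0 0 0;0 0 0 0 0 0 0",
)

```text
clock: 5.7
tcp_pos: [0.507, 0.094, 0.2831]
tool_rot: [[0.967, 0.14, 0.213], [0.254, -0.545, -0.799], [0.004, 0.827, -0.562]]
ft_force: [0.5, -0.2, 1.1]
gripper_width: 0.0003
finger_force: 0.0
```

```bash
python3 - <<'E'
from h import *
c,T=cap('scene'); cv2.imwrite('pics/s2.png',cv2.resize(c['pixels'][60:300,180:500,::-1],(800,600)))
E
```

```text
(no output)
```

View pics/s2.png

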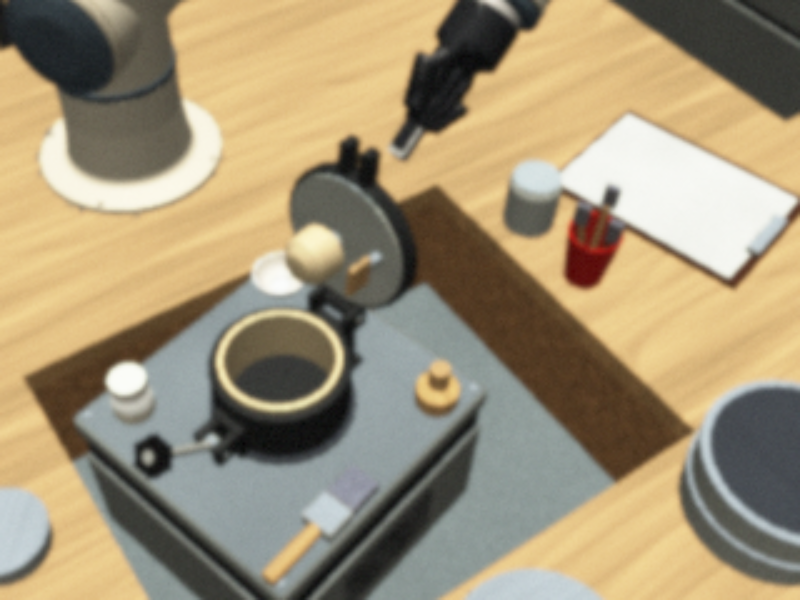

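```bash
python3 - <<'E'
from h import *; from g import *
c,T=cap('scene'); K=c['intrinsics']
def pj(X):
    q=np.linalg.inv(T)@np.r_[X,1]; return (K[0,2]-K[0,0]*q[0]/q[2]-180)*2.5,(K[1,2]+K[1,1]*q[1]/q[2]-60)*2.5
print(monitor.read_state()['tcp_pos'],pj(monitor.read_state()['tcp_pos']))
for X in [[0,.098,.09],[0,.098+.025,.09+.217],[0,.098+.018,.09+.15],[0,.13,.24]]: print(X,pj(tow(X)))
P=cloud(c,T); m=spotter.silhouettes('lid','scene')
print(np.round(P[60+130//3:60+64:3, 180+156:180+170:3],3).tolist()) if 0 else None
print(P[60+60,180+160],P[60+56,180+162])
E
```

```text
[0.50670055 0.09603545 0.28225482] (np.float64(383.6759348338836), np.float64(176.87767477175825))
[0, 0.098, 0.09] (np.float64(339.2595248880285), np.float64(304.662943563282))
[0, 0.123, 0.307] (np.float64(357.5109936849059), np.float64(147.056812686844))
[0, 0.116, 0.24] (np.float64(351.710391938998), np.float64(200.754986702309))
[0, 0.13, 0.24] (np.float64(360.5920498610992), np.float64(193.84580179540734))
[0.50400807 0.11742432 0.3070181 ] [0.50504761 0.12223153 0.31889731]
```

Call:
play_rows(
  plan="0.05 -0.22 -0.05 0 0 0 0;0.04 -0.18 -0.05 0 0 0 0;0.04 -0.16 0.03 0.12 0.03 0 0;0.04 -0.16 0.03 0.12 0.03 0 0;0.04 -0.16 0.03 0.12 0.03 0 0;0.04 -0.16 0.03 0.12 0.03 0 0;0.04 -0.16 0 0.12 0.03 0 0;0.04 -0.16 0 0.12 0.03 0 0;0.04 -0.16 0 0.12 0.03 0 0;0.04 -0.16 0 0.12 0.03 0 0",
)

```text
clock: 6.85
tcp_pos: [0.5233, 0.0293, 0.2816]
tool_rot: [[0.966, 0.17, 0.194], [0.258, -0.648, -0.717], [0.004, 0.743, -0.669]]
ft_force: [-0.3, 5.0, 4.9]
gripper_width: -0.0001
finger_force: 3.2
```

Call:
play_rows(
  plan="0.043 -0.161 -0.024 0.12 0.03 0 0;0.043 -0.161 -0.024 0.12 0.03 0 0;0.043 -0.161 -0.024 0.12 0.03 0 0;0.043 -0.161 -0.024 0.12 0.03 0 0;0.041 -0.154 -0.052 0.12 0.03 0 0;0.041 -0.154 -0.052 0.12 0.03 0 0;0.041 -0.154 -0.052 0.12 0.03 0 0;0.041 -0.154 -0.052 0.12 0.03 0 0;0.038 -0.143 -0.08 0.12 0.03 0 0;0.038 -0.143 -0.08 0.12 0.03 0 0;0.038 -0.143 -0.08 0.12 0.03 0 0;0.038 -0.143 -0.08 0.12 0.03 0 0",
)

```text
clock: 8.05
tcp_pos: [0.5424, -0.0444, 0.256]
tool_rot: [[0.966, 0.204, 0.156], [0.257, -0.782, -0.569], [0.006, 0.59, -0.808]]
ft_force: [-1.1, 3.1, 4.6]
gripper_width: -0.0001
finger_force: 2.0
```

```bash
cat > lid.py <<'E'
from g import *; from h import *
np.set_printoptions(precision=4,suppress=True)
rng=np.random.default_rng(0)
import sys
for n in ['scene','top']:
    c,T=cap(n); P=tog(cloud(c,T)).reshape(-1,3); P=P[~np.isnan(P[:,0])]
    L=P[(abs(P[:,0])<.08)&(P[:,1]>-.12)&(P[:,1]<.12)&(P[:,2]>.1)&(P[:,2]<.33)]
    best=None
    for i in range(800):
        t=rng.choice(len(L),3,replace=False); nn=np.cross(L[t[1]]-L[t[0]],L[t[2]]-L[t[0]]); nn/=np.linalg.norm(nn)+1e-12
        if abs(nn[0])>.1: continue
        m=abs((L-L[t[0]])@nn)<.003
        if best is None or m.sum()>best.sum(): best=m
    Q=L[best]; cc=Q.mean(0); nn=np.linalg.svd(Q-cc,full_matrices=False)[2][2]; nn*=np.sign(nn[2])
    print(n,len(Q),cc,nn,'theta',np.arctan2(nn[1],nn[2]),'off',(cc-np.array([0,.098,.09]))@nn)
s=monitor.read_state(); print(s['clock'],s['tcp_pos'],tog(s['tcp_pos']),s['ft_force'])
E
python3 lid.py
```

```text
scene 256 [0.0108 0.0265 0.2335] [-0.0646 -0.8948  0.4417] theta -1.1122483370514353 off 0.12667734127781544
top 939 [-0.003   0.0531  0.203 ] [0.0005 0.8507 0.5256] theta 1.017389158912155 off 0.021159016071770877
8.15 [ 0.5422 -0.0449  0.2558] [0.0005 0.0188 0.2158] [0.0574 0.3878 0.246 ]
```

Call:
play_rows(
  plan="0.034 -0.127 -0.105 0.12 0.03 0 0;0.034 -0.127 -0.105 0.12 0.03 0 0;0.034 -0.127 -0.105 0.12 0.03 0 0;0.034 -0.127 -0.105 0.12 0.03 0 0;0.029 -0.107 -0.126 0.12 0.03 0 0;0.029 -0.107 -0.126 0.12 0.03 0 0;0.029 -0.107 -0.126 0.12 0.03 0 0;0.029 -0.107 -0.126 0.12 0.03 0 0;0.021 -0.079 -0.13 0.12 0.03 0 0;0.021 -0.079 -0.13 0.12 0.03 0 0;0.021 -0.079 -0.13 0.12 0.03 0 0;0.021 -0.079 -0.13 0.12 0.03 0 0",
)

```text
clock: 9.35
tcp_pos: [0.5558, -0.0942, 0.198]
tool_rot: [[0.967, 0.229, 0.112], [0.255, -0.882, -0.395], [0.009, 0.411, -0.912]]
ft_force: [-0.8, -0.5, 3.4]
gripper_width: -0.0001
finger_force: 1.1
```

```bash
python3 - <<'E'
from h import *
c,T=cap('scene'); cv2.imwrite('pics/s3.png',cv2.resize(c['pixels'][90:270,200:440,::-1],(800,600)))
print(monitor.read_state()['tcp_pos'])
E
```

```text
[ 0.55565204 -0.09465966  0.19734216]
```

View pics/s3.png

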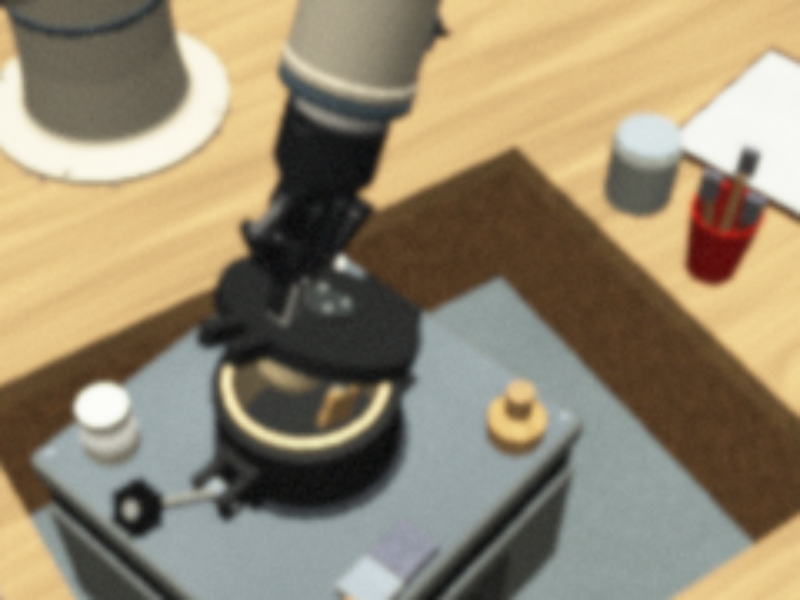

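The lid is down to about 20°, with the fingertip pressing just behind the fork and the bystanders untouched. I'll slow down for the last part.

Call:
play_rows(
  plan="0.013 -0.05 -0.1 0.12 0.03 0 0;0.013 -0.05 -0.1 0.12 0.03 0 0;0.013 -0.05 -0.1 0.12 0.03 0 0;0.013 -0.05 -0.1 0.12 0.03 0 0;0.012 -0.045 -0.1 0.12 0.03 0 0;0.011 -0.04 -0.08 0.12 0.03 0 0;0.01 -0.035 -0.08 0.12 0.03 0 0;0.01 -0.035 -0.07 0 0 0 0;0.01 -0.03 -0.06 0 0 0 0;0.008 -0.03 -0.06 0 0 0 0;0.008 -0.03 -0.05 0 0 0 0;0.008 -0.03 -0.05 0 0 0 0;0.008 -0.03 -0.05 0 0 0 0",
)

```text
clock: 10.7
tcp_pos: [0.5612, -0.114, 0.1583]
tool_rot: [[0.967, 0.24, 0.085], [0.254, -0.924, -0.287], [0.01, 0.299, -0.954]]
ft_force: [1.0, 2.1, 1.6]
gripper_width: -0.0003
finger_force: 0.6
```

Call:
play_rows(
  plan="0 0 -0.05 0 0 0 0;0 0 -0.05 0 0 0 0;0 0 -0.05 0 0 0 0;0 0 -0.05 0 0 0 0",
)

```text
clock: 11.1
tcp_pos: [0.5613, -0.1141, 0.1503]
tool_rot: [[0.967, 0.24, 0.085], [0.254, -0.924, -0.287], [0.01, 0.299, -0.954]]
ft_force: [0.5, -0.5, 0.9]
gripper_width: -0.0001
finger_force: 0.6
```

Call:
play_rows(
  plan="0 0 -0.04 0 0 0 0;0 0 -0.04 0 0 0 0;0 0 -0.04 0 0 0 0",
)

```text
clock: 11.4
tcp_pos: [0.5612, -0.1141, 0.1455]
tool_rot: [[0.967, 0.24, 0.085], [0.254, -0.924, -0.287], [0.01, 0.299, -0.954]]
ft_force: [0.5, -0.5, 1.9]
gripper_width: -0.0003
finger_force: 0.6
```

```bash
python3 lid.py; python3 - <<'E'
from h import *; from g import *
c,T=cap('scene'); cv2.imwrite('pics/s4.png',cv2.resize(c['pixels'][130:270,200:387,::-1],(800,600)))
P=tog(cloud(c,T)).reshape(-1,3)
for a in range(-12,12,2):
  m=(abs(P[:,0]-.05)<.012)&(abs(P[:,1]-a/100)<.01)&(P[:,2]>.08); print(a,np.round(np.median(P[m,2]),4),m.sum())
E
```

```text
scene 1553 [ 0.0194 -0.0102  0.1252] [-0.0051  0.1441  0.9896] theta 0.14459013277215166 off 0.01913666187177618
top 284 [-0.0091 -0.0391  0.1293] [0.0037 0.1241 0.9923] theta 0.12441328721378382 off 0.02193493733916437
11.5 [ 0.561  -0.1141  0.1454] [ 0.0009 -0.0529  0.1054] [ 0.4744 -0.1414 -0.2302]
-12 nan 0
-10 nan 0
-8 0.1221 12
-6 0.1272 105
-4 0.1283 82
-2 0.4574 132
0 0.3454 277
2 0.3877 443
4 0.4318 367
6 0.4462 286
8 0.4481 282
10 0.4595 230
  return _methods._mean(a, axis=axis, dtype=dtype,
  ret = ret.dtype.type(ret / rcount)
```

View pics/s4.png

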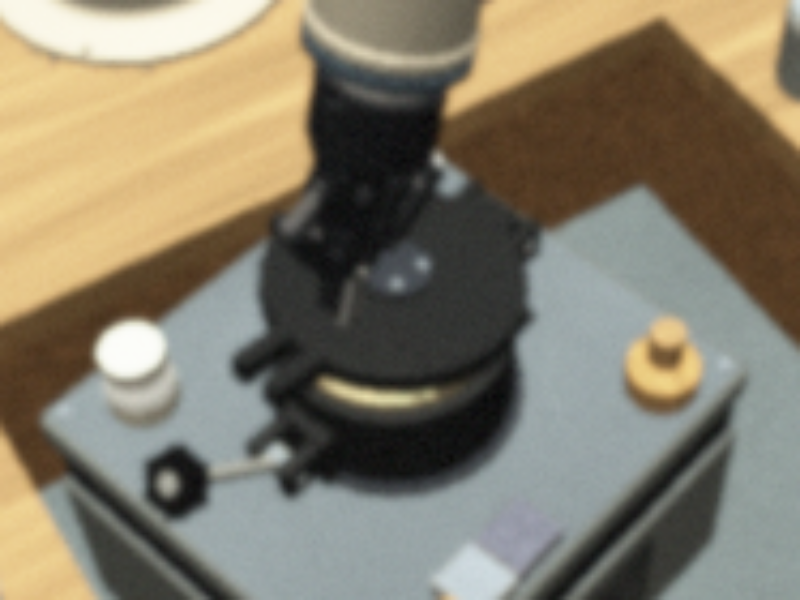

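```bash
python3 - <<'E'
from h import *; from g import *
np.set_printoptions(precision=3,suppress=True)
s=monitor.read_state(); tc=np.array(s['tcp_pos']); Rt=np.array(s['tool_rot'])
c,T=cap('scene'); K=c['intrinsics']; P=cloud(c,T)
def pj(X):
    q=np.linalg.inv(T)@np.r_[X,1]; return np.array([K[0,2]-K[0,0]*q[0]/q[2],K[1,2]+K[1,1]*q[1]/q[2]])
f=800/187
for d in [0,-.02,-.04,-.06]:
    p=pj(tc+Rt[:,2]*d); print(d,(p-[200,130])*f, tog(tc+Rt[:,2]*d))
print('moment',s['moment'],s['ft_force'],s['gripper_width'])
Q=(P-tc)@Rt; sel=(abs(Q[...,0])<.03)&(abs(Q[...,1])<.03)&(Q[...,2]>-.09)&(Q[...,2]<.02)
v,u=np.nonzero(sel)
for a,b in list(zip(v,u))[::6]: print((np.array([b,a])-[200,130])*f//1, Q[a,b], tog(P[a,b]))
E
```

```text
0 [334.129 343.88 ] [ 0.001 -0.053  0.105]
-0.02 [338.669 319.508] [ 0.001 -0.047  0.125]
-0.04 [343.32  294.541] [ 0.001 -0.041  0.144]
-0.06 [348.085 268.957] [ 0.    -0.035  0.163]
moment [ 0.165  0.126 -0.001] [-0.343  0.803 -0.319] 5.525716264203836e-05
[397. 226.] [ 0.012 -0.024 -0.089] [ 0.012 -0.003  0.183]
[389. 235.] [ 0.009 -0.021 -0.082] [ 0.01  -0.008  0.178]
[333. 239.] [-0.001  0.017 -0.09 ] [-0.001 -0.043  0.196]
[397. 239.] [ 0.011 -0.028 -0.078] [ 0.012 -0.003  0.171]
[376. 243.] [ 0.012 -0.007 -0.083] [ 0.012 -0.021  0.183]
[325. 248.] [-0.004  0.019 -0.082] [-0.004 -0.047  0.189]
[367. 248.] [ 0.011 -0.001 -0.082] [ 0.011 -0.027  0.184]
[329. 252.] [-0.002  0.017 -0.079] [-0.002 -0.046  0.186]
[355. 252.] [ 0.011  0.01  -0.084] [ 0.011 -0.037  0.189]
[333. 256.] [ 0.005  0.022 -0.083] [ 0.005 -0.049  0.191]
[359. 256.] [ 0.012  0.007 -0.081] [ 0.013 -0.036  0.185]
[337. 260.] [ 0.006  0.019 -0.079] [ 0.007 -0.047  0.187]
[363. 260.] [ 0.011  0.001 -0.074] [ 0.011 -0.032  0.176]
[342. 265.] [ 0.01   0.019 -0.078] [ 0.01  -0.047  0.186]
[367. 265.] [ 0.013 -0.001 -0
[... 3446 characters left out ...]
132]
[337. 337.] [ 0.013  0.014 -0.021] [ 0.014 -0.06   0.13 ]
[363. 337.] [ 0.024  0.004 -0.024] [ 0.025 -0.049  0.13 ]
[320. 342.] [ 0.009  0.024 -0.02 ] [ 0.009 -0.07   0.132]
[346. 342.] [ 0.02   0.014 -0.023] [ 0.021 -0.06   0.132]
[316. 346.] [ 0.009  0.027 -0.018] [ 0.009 -0.073  0.131]
[342. 346.] [ 0.02   0.017 -0.022] [ 0.021 -0.063  0.131]
[329. 350.] [ 0.018  0.026 -0.021] [ 0.018 -0.071  0.133]
[355. 350.] [ 0.029  0.016 -0.023] [ 0.03  -0.061  0.133]
[342. 355.] [ 0.026  0.023 -0.022] [ 0.026 -0.068  0.133]
[329. 363.] [ 0.023  0.03  -0.016] [ 0.023 -0.077  0.13 ]
[333. 372.] [ 0.026  0.028 -0.011] [ 0.026 -0.077  0.124]
[333. 380.] [ 0.027  0.029 -0.005] [ 0.028 -0.079  0.119]
```

The depth data shows the real tip about 24 mm short of the reported TCP. The lid is still 0.13 rad open, so I'll keep lowering slowly and watch the force.

Call:
play_rows(
  plan="0.002 -0.01 -0.05 0 0 0 0;0.002 -0.01 -0.05 0 0 0 0;0.002 -0.01 -0.05 0 0 0 0;0.002 -0.01 -0.05 0 0 0 0;0.002 -0.01 -0.05 0 0 0 0;0.002 -0.01 -0.04 0 0 0 0;0 0 -0.04 0 0 0 0;0 0 -0.03 0 0 0 0",
)

```text
clock: 12.4
tcp_pos: [0.5616, -0.1165, 0.1311]
tool_rot: [[0.967, 0.24, 0.085], [0.254, -0.924, -0.287], [0.01, 0.299, -0.954]]
ft_force: [1.4, -0.4, 0.6]
gripper_width: 0.0002
finger_force: 0.5
```

Call:
play_rows(
  plan="0 0 -0.03 0 0 0 0;0 0 -0.03 0 0 0 0;0 0 -0.03 0 0 0 0",
)

```text
clock: 12.7
tcp_pos: [0.5617, -0.1165, 0.1276]
tool_rot: [[0.967, 0.24, 0.085], [0.254, -0.924, -0.287], [0.01, 0.299, -0.954]]
ft_force: [0.3, -1.0, 1.5]
gripper_width: 0.0
finger_force: 0.5
```

Call:
play_rows(
  plan="0 0 -0.03 0 0 0 0;0 0 -0.03 0 0 0 0",
)

```text
clock: 12.9
tcp_pos: [0.5617, -0.1166, 0.1252]
tool_rot: [[0.967, 0.24, 0.085], [0.254, -0.924, -0.287], [0.01, 0.299, -0.954]]
ft_force: [-0.8, 0.2, 6.7]
gripper_width: -0.0
finger_force: 3.6
```

Call:
play_rows(
  plan="0 0 -0.03 0 0 0 0;0 0 0 0 0 0 0",
)

```text
clock: 13.1
tcp_pos: [0.5619, -0.1166, 0.1249]
tool_rot: [[0.967, 0.239, 0.086], [0.254, -0.923, -0.287], [0.011, 0.3, -0.954]]
ft_force: [-5.4, 1.2, 16.9]
gripper_width: -0.0
finger_force: 8.4
```

```bash
python3 lid.py
```

```text
scene 1592 [ 0.0189 -0.0112  0.1096] [-0.0083  0.0057  0.9999] theta 0.005683372310351836 off 0.01886798524110399
top 279 [-0.0092 -0.0433  0.11  ] [-0.0019 -0.0131  0.9999] theta -0.013095788837762226 off 0.021894936557804823
13.2 [ 0.5619 -0.1166  0.1249] [ 0.0011 -0.0555  0.0849] [-4.4607  1.8739 16.9376]
```

The lid is shut (|θ| < 0.013, 17 N). Now I'll lift off and go round to the outside of the knob.

Call:
play_rows(
  plan="0 0 0.4 0 0 0 0;0 0 0.9 0 0 0 0;0 0 0.9 0.97 0.26 0 0;0 0 0.9 0.97 0.26 0 0;0 0 0.1 0.08 0.02 0 0;0.25 -0.94 0 0 0 0 0;0.25 -0.94 0 0 0 0 0;0.25 -0.94 0 0 0 0 0;0.25 -0.94 0 0 0 0 0;0.25 -0.94 0 0 0 0 0;0 0 0 0 0 0 0;0 0 0 0 0 0 0",
)

```text
clock: 14.4
tcp_pos: [0.6113, -0.3049, 0.2508]
tool_rot: [[0.968, 0.25, 0.01], [0.25, -0.968, -0.009], [0.007, 0.011, -1.0]]
ft_force: [0.5, 1.0, 0.1]
gripper_width: -0.0001
finger_force: 0.0
```

```bash
python3 - <<'E'
from h import *; from g import *
np.set_printoptions(precision=4,suppress=True)
s=monitor.read_state(); tc=np.array(s['tcp_pos']); Rt=np.array(s['tool_rot']); print(tc,tog(tc)); print(Rt)
for n in ['scene','top']:
    c,T=cap(n); W=cloud(c,T); P=tog(W).reshape(-1,3); P=P[~np.isnan(P[:,0])]
    L=P[(abs(P[:,0])<.075)&(P[:,1]>-.06)&(P[:,1]<.08)&(abs(P[:,2]-.11)<.006)&(np.hypot(P[:,0],P[:,1])>.03)]
    A=np.c_[L[:,:2],np.ones(len(L))]; print(n,'lid z=ax+by+c',np.linalg.lstsq(A,L[:,2],rcond=None)[0],len(L))
    K=P[(abs(P[:,0])<.03)&(P[:,1]<-.135)&(P[:,1]>-.215)&(P[:,2]>.05)&(P[:,2]<.15)]
    print('knob',len(K),np.percentile(K,[2,50,98],axis=0))
    Q=(W.reshape(-1,3)-tc)@Rt; Q=Q[(abs(Q[:,0])<.03)&(abs(Q[:,1])<.03)&(Q[:,2]>-.06)&(Q[:,2]<.03)]
    if len(Q): print('finger',len(Q),Q.min(0),Q.max(0),np.percentile(Q,[5,95],axis=0))
    if n=='scene': cv2.imwrite('pics/s5.png',cv2.resize(c['pixels'][110:290,180:420,::-1],(800,600)))
E
```

```text
[ 0.6113 -0.3049  0.2508] [ 0.0004 -0.2502  0.2108]
[[ 0.9682  0.2501  0.0097]
 [ 0.2502 -0.9682 -0.0089]
 [ 0.0072  0.0111 -0.9999]]
scene lid z=ax+by+c [0.0004 0.0011 0.1097] 1744
knob 249 [[-0.0164 -0.1997  0.0659]
 [ 0.0033 -0.1826  0.1049]
 [ 0.0213 -0.1396  0.1189]]
finger 111 [-0.0068 -0.0112 -0.0598] [ 0.0125  0.0163 -0.0314] [[-0.0007 -0.0088 -0.058 ]
 [ 0.0119  0.0161 -0.0336]]
top lid z=ax+by+c [-0.0017  0.0003  0.1099] 1485
knob 150 [[-0.0201 -0.1963  0.0661]
 [-0.0005 -0.1743  0.107 ]
 [ 0.0192 -0.1372  0.1204]]
```

View pics/s5.png

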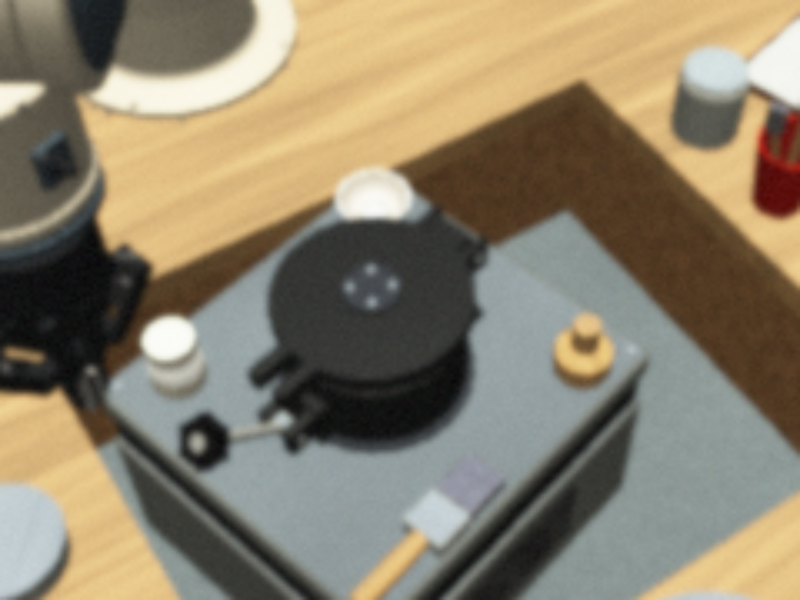

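The lid is level and shut (slope under 0.002), and the bolt still leans by about 0.83 rad. For the bolt I'll tilt the tool back so the gripper body clears the knob.

```bash
python3 - <<'E'
from g import *
np.set_printoptions(precision=4,suppress=True)
def tcp(ph,b):
    M=np.array([-.108,.035])+.099*np.array([-np.sin(ph),np.cos(ph)])+.02*np.array([-np.cos(ph),-np.sin(ph)])
    u=np.array([-np.sin(b),np.cos(b)]); p=np.array([np.cos(b),np.sin(b)])
    F=M-.009*u; t=F-.0145*p-.028*u
    return tow(np.r_[0,t]),t,F,M
q=None
for i,ph in enumerate(np.r_[.83+.3,np.linspace(.83,0,11)]):
    b=np.radians(24 if i<2 else 24-16*(.83-ph)/.83)
    w,t,F,M=tcp(ph,b); print(round(ph,3),round(np.degrees(b),1),w,'F',F,'M',M,'' if q is None else (w-q)/.04); q=w
E
```

```text
1.13 24.0 [ 0.5991 -0.2606  0.0595] F [-0.2024  0.0509] M [-0.2061  0.0592] 
0.83 24.0 [ 0.5961 -0.2495  0.0874] F [-0.1909  0.0788] M [-0.1946  0.0871] [-0.0741  0.2782  0.6976]
0.747 22.4 [ 0.5952 -0.2461  0.0943] F [-0.1865  0.0857] M [-0.1899  0.0941] [-0.0226  0.0847  0.174 ]
0.664 20.8 [ 0.5942 -0.2421  0.1009] F [-0.1816  0.0922] M [-0.1848  0.1006] [-0.0262  0.0983  0.1646]
0.581 19.2 [ 0.593  -0.2377  0.1071] F [-0.1761  0.0983] M [-0.1791  0.1068] [-0.0296  0.111   0.1541]
0.498 17.6 [ 0.5917 -0.2328  0.1128] F [-0.1701  0.1038] M [-0.1729  0.1124] [-0.0327  0.1229  0.1425]
0.415 16.0 [ 0.5903 -0.2274  0.118 ] F [-0.1637  0.1089] M [-0.1662  0.1175] [-0.0356  0.1337  0.13  ]
0.332 14.4 [ 0.5887 -0.2217  0.1226] F [-0.1569  0.1134] M [-0.1592  0.1221] [-0.0382  0.1435  0.1166]
0.249 12.8 [ 0.5871 -0.2156  0.1267] F [-0.1498  0.1172] M [-0.1518  0.126 ] [-0.0405  0.1521  0.1023]
0.166 11.2 [ 0.5854 -0.2092  0.1302] F [-0.1423  0.1205] M [-0.1441  0.1293] [-0.0425  0.1595  0.0874]
0.083 9.6 [ 0.5836 -0.2026  0.1331] F [-0.1346  0.1231] M [-0.1361  0.132 ] [-0.0441  0.1656  0.072 ]
0.0 8.0 [ 0.5818 -0.1958  0.1353] F [-0.1267  0.1251] M [-0.128  0.134] [-0.0454  0.1704  0.056 ]
```

Call:
play_rows(
  plan="0 0 -0.6 0.966 0.258 0 0;0 0 -0.8 0.966 0.258 0 0;0 0 -0.9 0.966 0.258 0 0;0 0 -0.9 0.04 0.01 0 0;0 0 -0.9 0 0 0 0;-0.11 0.4 0 0 0 0 0;-0.1 0.35 0 0 0 0 0;0 0 0 0 0 0 0",
)

```text
clock: 15.3
tcp_pos: [0.6029, -0.2718, 0.0882]
tool_rot: [[0.968, 0.231, -0.097], [0.251, -0.886, 0.39], [0.004, -0.402, -0.916]]
ft_force: [0.4, -0.5, 0.8]
gripper_width: -0.0001
finger_force: 0.0
```

```bash
python3 - <<'E'
from h import *; from g import *
s=monitor.read_state(); print(s['tcp_pos'],tog(s['tcp_pos']),s['ft_force'])
c,T=cap('scene'); cv2.imwrite('pics/s6.png',cv2.resize(c['pixels'][180:300,180:340,::-1],(800,600)))
E
```

```text
[ 0.60288211 -0.27177629  0.0881539 ] [ 0.0007791  -0.21606111  0.0481539 ] [ 0.36606293 -0.45726907  0.81903425]
```

View pics/s6.png

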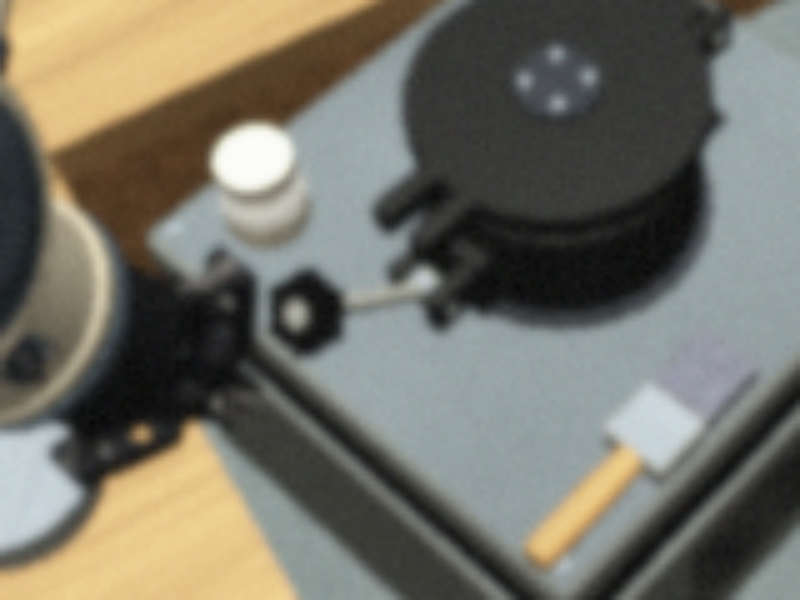

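The finger stands just outside the knob at (300,310) with the jar and sieve clear. I'll advance to contact and then push along the arc.

Call:
play_rows(
  plan="-0.042 0.14 0 0 0 0 0;-0.042 0.14 0 0 0 0 0;-0.042 0.14 0 0 0 0 0;-0.042 0.14 0 0 0 0 0;-0.023 0.085 0.17 -0.19 -0.05 0 0;-0.026 0.098 0.165 -0.19 -0.05 0 0",
)

```text
clock: 15.95
tcp_pos: [0.5945, -0.2448, 0.1019]
tool_rot: [[0.969, 0.235, -0.082], [0.249, -0.908, 0.338], [0.005, -0.348, -0.937]]
ft_force: [-0.8, -0.8, -1.4]
gripper_width: -0.0001
finger_force: 0.7
```

Call:
play_rows(
  plan="-0.03 0.111 0.154 -0.19 -0.05 0 0;-0.033 0.123 0.142 -0.19 -0.05 0 0;-0.036 0.134 0.13 -0.19 -0.05 0 0",
)

```text
clock: 16.25
tcp_pos: [0.5907, -0.2298, 0.1195]
tool_rot: [[0.968, 0.242, -0.061], [0.25, -0.932, 0.262], [0.006, -0.269, -0.963]]
ft_force: [1.0, -2.8, 1.3]
gripper_width: 0.0002
finger_force: 1.2
```

```bash
cat > b.py <<'E'
from h import *; from g import *
import sys
s=monitor.read_state(); print(s['tcp_pos'],tog(s['tcp_pos']),s['ft_force'])
c,T=cap('scene'); cv2.imwrite(f'pics/{sys.argv[1]}.png',cv2.resize(c['pixels'][170:290,190:350,::-1],(800,600)))
E
python3 b.py s7
```

```text
[ 0.59066943 -0.2297561   0.11950369] [-0.00020291 -0.17231318  0.07950369] [ 0.99800715 -2.78091945  1.3357293 ]
```

View pics/s7.png

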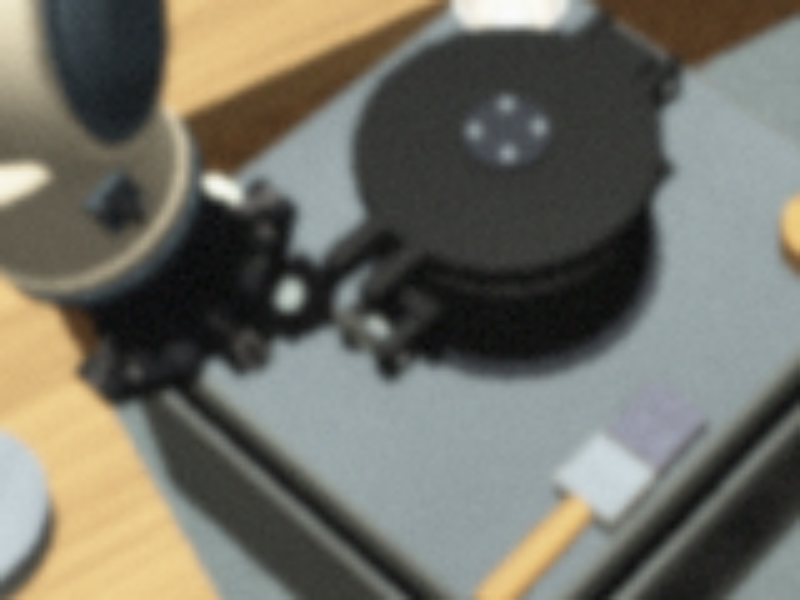

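The knob at (290,290) is rising toward the fork. I'll continue.

Call:
play_rows(
  plan="-0.038 0.144 0.117 -0.19 -0.05 0 0;-0.04 0.152 0.102 -0.19 -0.05 0 0;-0.042 0.16 0.087 -0.19 -0.05 0 0;-0.044 0.166 0.072 -0.19 -0.05 0 0",
)

```text
clock: 16.7
tcp_pos: [0.584, -0.2046, 0.134]
tool_rot: [[0.968, 0.248, -0.034], [0.25, -0.955, 0.159], [0.007, -0.163, -0.987]]
ft_force: [0.8, -1.9, 0.8]
gripper_width: 0.0003
finger_force: 0.8
```

Call:
play_rows(
  plan="-0.022 0.08 0.03 0 0 0 0;-0.022 0.08 0.03 0 0 0 0",
)

```text
clock: 16.9
tcp_pos: [0.5821, -0.1981, 0.1361]
tool_rot: [[0.968, 0.248, -0.036], [0.251, -0.954, 0.162], [0.006, -0.165, -0.986]]
ft_force: [0.6, -1.7, -0.5]
gripper_width: -0.0001
finger_force: 0.6
```

Call:
play_rows(
  plan="-0.012 0.04 0 0 0 0 0;-0.012 0.04 0 0 0 0 0",
)

```text
clock: 17.1
tcp_pos: [0.5814, -0.1958, 0.1358]
tool_rot: [[0.968, 0.247, -0.035], [0.25, -0.955, 0.162], [0.006, -0.165, -0.986]]
ft_force: [0.9, -1.4, 1.5]
gripper_width: 0.0003
finger_force: 0.8
```

Call:
play_rows(
  plan="-0.01 0.04 0 0 0 0 0;-0.01 0.04 0 0 0 0 0",
)

```text
clock: 17.3
tcp_pos: [0.5805, -0.1926, 0.1359]
tool_rot: [[0.968, 0.247, -0.035], [0.25, -0.955, 0.162], [0.006, -0.165, -0.986]]
ft_force: [1.8, -1.0, 0.8]
gripper_width: -0.0005
finger_force: 0.8
```

Call:
play_rows(
  plan="-0.01 0.04 0 0 0 0 0;0 0 0 0 0 0 0",
)

```text
clock: 17.5
tcp_pos: [0.5804, -0.1916, 0.1361]
tool_rot: [[0.968, 0.248, -0.035], [0.25, -0.955, 0.16], [0.007, -0.164, -0.987]]
ft_force: [1.1, -5.9, 0.2]
gripper_width: 0.0002
finger_force: 3.2
```

```bash
cat > k.py <<'E'
from h import *; from g import *
np.set_printoptions(precision=4,suppress=True)
s=monitor.read_state(); print(tog(s['tcp_pos']),s['ft_force'])
for n in ['scene','top']:
    c,T=cap(n); P=tog(cloud(c,T)).reshape(-1,3)
    K=P[(abs(P[:,0])<.024)&(abs(P[:,1]+.11)<.035)&(P[:,2]>.128)&(P[:,2]<.15)]
    print(n,len(K),np.percentile(K,[3,50,97],axis=0) if len(K)else'', [tog(cloud(c,T)[int(q['xy'][1]),int(q['xy'][0])]) for q in spotter.mark_of('bolt_knob',n)[:1]])
E
python3 k.py
```

```text
[-0.0003 -0.1328  0.0961] [ 1.1362 -5.9357  0.1644]
scene 185 [[-0.009  -0.1426  0.1293]
 [ 0.0086 -0.113   0.1404]
 [ 0.0208 -0.0925  0.1445]] [array([ 0.0014, -0.1136,  0.1394])]
top 69 [[-0.0197 -0.1163  0.1322]
 [-0.0036 -0.0978  0.1411]
 [ 0.019  -0.088   0.1463]] [array([ 0.0087, -0.1013,  0.2242])]
```

Call:
play_rows(
  plan="-0.01 0.04 0 0 0 0 0;-0.005 0.02 0 0 0 0 0;0 0 0 0 0 0 0",
)

```text
clock: 18.0
tcp_pos: [0.5803, -0.1911, 0.1361]
tool_rot: [[0.968, 0.247, -0.033], [0.25, -0.956, 0.157], [0.007, -0.161, -0.987]]
ft_force: [1.6, -18.5, -2.3]
gripper_width: 0.0001
finger_force: 9.3
```

Call:
play_rows(
  plan="0.05 -0.2 0 0 0 0 0;0.1 -0.5 0 0 0 0 0;0.2 -0.8 0.2 0 0 0 0;0.1 -0.4 0.8 0 0 0 0;0 0 0.9 0 0 0 0;0 0 0.9 0 0 0 0;-0.3 -0.8 0.4 0 0 0 0;-0.3 -0.8 0 0 0 0 0;0 0 0 0 0 0 0",
)

```text
clock: 18.9
tcp_pos: [0.5722, -0.3318, 0.2641]
tool_rot: [[0.969, 0.245, -0.035], [0.247, -0.956, 0.161], [0.006, -0.164, -0.986]]
ft_force: [-0.5, 1.0, -0.1]
gripper_width: 0.0002
finger_force: 0.0
```

```bash
python3 k.py; python3 lid.py; python3 b.py s8
```

```text
[-0.0443 -0.2662  0.2241] [-0.4532  0.9618 -0.0977]
scene 205 [[-0.0162 -0.1282  0.1307]
 [ 0.0034 -0.1114  0.1403]
 [ 0.0198 -0.0927  0.1435]] [array([ 0.0009, -0.1128,  0.1424])]
top 135 [[-0.0175 -0.1241  0.1353]
 [-0.0003 -0.1061  0.1409]
 [ 0.0177 -0.0884  0.1467]] [array([ 0.1353, -0.0838,  0.0222])]
scene 2155 [ 0.0037 -0.0047  0.1096] [-0.001   0.0028  1.    ] theta 0.002834939507852846 off 0.019278430954489202
top 1318 [-0.0004  0.0029  0.11  ] [0.0155 0.0006 0.9999] theta 0.0005963850948014328 off 0.01993665970770254
19.2 [ 0.5738 -0.3274  0.2638] [-0.0416 -0.2623  0.2238] [-0.0791  1.0726 -0.6413]
[ 0.57383843 -0.32735546  0.26381099] [-0.04159538 -0.26228862  0.22381099] [-0.07909948  1.07261015 -0.64126296]
```

View pics/s8.png

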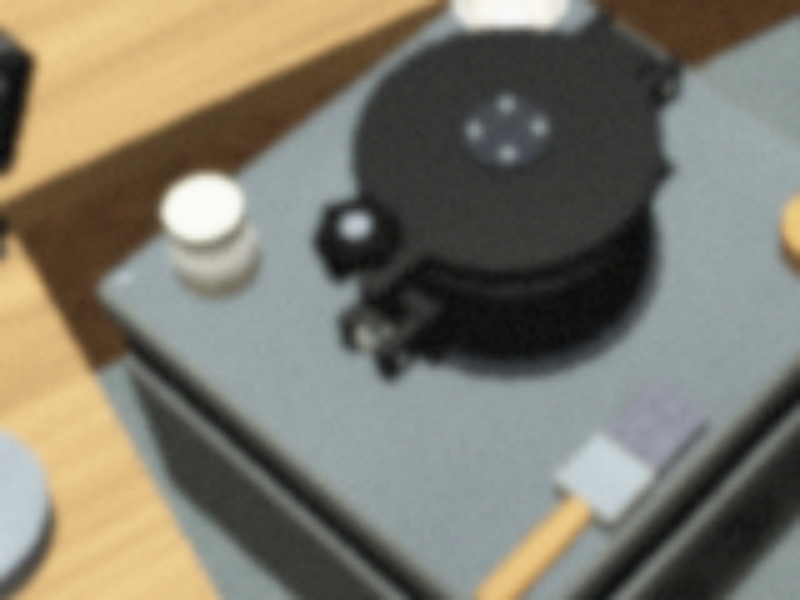

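The knob stands upright over the fork at (355,235). It is centred at y_g ≈ -0.107, the lid is level, the bystanders are in place, and the robot is clear.

```bash
python3 -c "
from h import *
print(workorder.close_job())"
```

```text
the job is handed in; nothing more can be done
None
```

The lid is fully shut without slamming, the swing bolt is upright in the fork against its stop, the objects around the grinder look undisturbed in the final views, and the job was handed in at about 19 s.

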